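# Return washed impact sockets to their sized holder cups

## Robot

A 6-joint arm with a two-finger parallel gripper is mounted at the origin on the work surface. World frame = base frame: x ahead of the robot, y to its left, z up, the work surface at z = 0. Lengths are in mm, angles in rad, forces in N, time in s.
With the tool pointing down it reaches from about 350 to 775 mm from the base axis. Payload 7.3 kg.
Tool frame: the origin (TCP) lies at the very end of the fingers, on their centre line; the grasp point (between the pads) lies 19 mm behind it (pinch_z is the distance from the TCP to the grasp point, in mm); z points along the fingers, y is the direction in which the jaws open and shut (so a half turn about z gives the same grasp; the last joint's range is limited). The gripper opens to 92 mm and grips with 3 to 60 N. Pads are 19 mm wide; open, the fingers measure 130 mm over their backs; the gripper's body (75 mm by 190 mm) begins 47 mm behind the grasp point.
Start: joints at [1.204, 0.342, 1.524, -0, 1.275, -0.146], TCP at [114.964, 512.278, 226.741] pointing down, gripper open.
Joint ranges: [-2.53, 2.53], [-0.77, 2.02], [0.04, 2.7], [-1, 4.14], [0.28, 2.66], [-3.11, 3.11]. Speed limits (rad/s): [2.57, 2.57, 3.14, 3.14, 3.14, 3.14].

## Interface

Orientations are given as [roll, pitch, yaw] about the fixed x, y, z axes, in that order (R = Rz(yaw) Ry(pitch) Rx(roll)).
In Python, from plant import * gives the robot as it stands.
- The arm moves only by the tool step_arm, never from a script. Its argument "moves" is one flat list of numbers, 7 for each row, row after row: the shift along the tool's x, y, z scaled (see below), then the turn, a rotation vector about the tool's x, y, z scaled (see below), then the closure, from -1 (fully open) to 1 (shut). A call has 1 to 8 rows; each row shifts and turns the pose as measured when the row begins, along the tool's axes as they then stand; what a row does not reach is not made up. The controller multiplies each number of a shift by 2 cm and each number of a turn by 4 degrees. A row lasts 1/12 s, in which the tool goes at most 41.7 mm and 7.16 degrees, less where a joint would pass 70% of its speed; a pose out of reach is approached as far as the arm can. A call with a number of a shift or a turn outside -1 to 1 is refused whole. A call with a gripper value outside its range is refused whole. The fingers move at their own pace and stop on an object; the grip force is fixed at half the most. Time passes only in rows, so rows that do not move let the fingers close. It gives the time, the measured TCP pose, the force and the opening at its end, in the units of the state.
- get_obs(): the state, without advancing time (a new reading comes with each control period).
- capture(name): name is "side" or "top"; returns the picture (420x560x3 uint8, red, green, blue); there is no depth.
- get_calibration(name): a dict with "mtx" (3x3 intrinsics, pixels), "eye" and "orientation" of the camera in the world. Camera axes: x right, y down, z forward; pixel columns grow to the right and rows downward; lengths in mm; the calibration is good to about 2 mm. A picture is of the moment at which its call begins. get_calibration takes no time and is no camera call.
- close_job(): hands the job in, once; it reports no verdict.
The state is a dict: "time": time; "joint_positions": joint angles; "dq": joint speeds; "tau": joint torques, N m; "tool_pos": TCP position; "tcp_rot": TCP orientation; "contact_force": force on the tool from outside, world axes, zero at the start; "moment": the same for the moment, N m; "grip_width": finger opening in mm.
Only numpy, scipy, OpenCV 4.12 (cv2) and the standard library are available. Lean on these libraries where they do the work, as an engineer would, in place of code of your own. Each camera call takes 0.05 s, during which the arm holds its last target.

## Task

The four washed impact sockets are standing on the studs of the drain rack. Put each one into the holder cup whose pocket is made for its size, upright with the hexagon mouth still up and all the way down in the pocket. Lower them in rather than dropping them, and leave the spanner and the oil can standing by where they are.

Things in the scene. Friction and masses are not known exactly. Their poses are not given: they have to be found in the camera images.
- socket_28: The thinnest of four dark steel impact sockets: upright tube 28 mm in diameter, 80 mm tall, about 200 g, 17 mm hexagon mouth on top. Origin: centre of underside; z up. Starts 18 mm above the bench on the drain rack (steel tray 90 x 350 mm, four studs in a row 76 mm apart), loosely over a stud 9 mm thick, 18 mm tall: lift straight up 20 mm. Underside edge chamfered 2 mm.
- socket_36: The second thinnest of four dark steel impact sockets: upright tube 36 mm in diameter, 80 mm tall, about 330 g, 23 mm hexagon mouth on top. Origin: centre of underside; z up. Starts 18 mm above the bench on the drain rack (steel tray 90 x 350 mm, four studs in a row 76 mm apart), loosely over a stud 9 mm thick, 18 mm tall: lift straight up 20 mm. Underside edge chamfered 2 mm.
- socket_44: The second thickest of four dark steel impact sockets: upright tube 44 mm in diameter, 80 mm tall, about 470 g, 30 mm hexagon mouth on top. Origin: centre of underside; z up. Starts 18 mm above the bench on the drain rack (steel tray 90 x 350 mm, four studs in a row 76 mm apart), loosely over a stud 9 mm thick, 18 mm tall: lift straight up 20 mm. Underside edge chamfered 2 mm.
- socket_52: The thickest of four dark steel impact sockets: upright tube 52 mm in diameter, 80 mm tall, about 660 g, 36 mm hexagon mouth on top. Origin: centre of underside; z up. Starts 18 mm above the bench on the drain rack (steel tray 90 x 350 mm, four studs in a row 76 mm apart), loosely over a stud 9 mm thick, 18 mm tall: lift straight up 20 mm. Underside edge chamfered 2 mm.
- cup_28: Fixed grey block 72 x 72 x 40 mm with the smallest round pocket: 32 mm across (for the 28 mm socket), 32 mm deep, black floor, mouth chamfered 3 mm. Origin: centre of underside, 15 mm above the bench; pocket floor 8 mm, mouth 40 mm above it. Four cups sit 76 mm apart in a row along their y, on a rail about 170 mm from the drain rack, nearly parallel; either may be nearer the robot.
- cup_36: Fixed grey block 72 x 72 x 40 mm with the second smallest round pocket: 40 mm across (for the 36 mm socket), 32 mm deep, black floor, mouth chamfered 3 mm. Origin: centre of underside, 15 mm above the bench; pocket floor 8 mm, mouth 40 mm above it. Four cups sit 76 mm apart in a row along their y, on a rail about 170 mm from the drain rack, nearly parallel; either may be nearer the robot.
- cup_44: Fixed grey block 72 x 72 x 40 mm with the second largest round pocket: 48 mm across (for the 44 mm socket), 32 mm deep, black floor, mouth chamfered 3 mm. Origin: centre of underside, 15 mm above the bench; pocket floor 8 mm, mouth 40 mm above it. Four cups sit 76 mm apart in a row along their y, on a rail about 170 mm from the drain rack, nearly parallel; either may be nearer the robot.
- cup_52: Fixed grey block 72 x 72 x 40 mm with the largest round pocket: 56 mm across (for the 52 mm socket), 32 mm deep, black floor, mouth chamfered 3 mm. Origin: centre of underside, 15 mm above the bench; pocket floor 8 mm, mouth 40 mm above it. Four cups sit 76 mm apart in a row along their y, on a rail about 170 mm from the drain rack, nearly parallel; either may be nearer the robot.
- spanner: Steel combination spanner, 190 mm long, up to 35 mm wide and 9 mm high, lying flat on the mat in the gap between the two racks, along their rows. Origin: its middle, underside; y along its length. Not to be moved.
- oil_can: Green oil can with a spout, 52 mm in diameter, 125 mm tall, standing on the mat near the right-hand (-y) ends of the racks. Origin: centre of its underside. Not to be moved or knocked over.
Things that resemble listed ones, but are neither listed nor needed, are in the scene too. What is shaped like the socket_44 but blue or purple is not meant.

How it is judged:
By the outcome, as a careful person would: the job done as asked, in the order asked, and still so for the second after the job is handed in, with the robot touching nothing.
It also fails if it takes over 93 s, if anything falls off the work surface, if the arm or the gripper's body presses on something with over 40 N, if the wrist force passes 120 N, or if a joint passes its speed limit or range.

## Working session

There is one attempt and no reset: what is moved stays moved. The work goes in short steps, Python scripts to look and compute and a tool call to move; the robot and the scene stay as the last step left them, time stands still between calls to the robot, and variables do not carry over. Pictures are saved under pics/ and viewed, and the job is handed in when it is done.

Besides the shell and the picture viewer there is one more tool, called after "Request:" as a command line: name --argument value ..., lists and objects as JSON in quotes. step_arm: Moves the arm, as the interface text tells. Shifts and turns lie within -1 to 1; 1 stands for 2 cm of shift or 4 degrees of turn. Its arguments: {"type":"object","properties":{"moves":{"type":"array"}},"required":["moves"]}

```bash
mkdir -p pics; ls
python3 - <<'E'
from plant import *
import cv2
o=get_obs(); print(o)
for n in("top","side"):
    im=capture(n); cv2.imwrite(f"pics/{n}0.png",im[:,:,::-1]); print(n,get_calibration(n))
E
```

```text
pics
{'time': 0.0, 'joint_positions': array([ 1.20400573e+00,  3.42722720e-01,  1.52504702e+00,  2.94923584e-05,
        1.27537113e+00, -1.45964389e-01]), 'dq': array([-3.88538994e-04,  3.24366723e-05, -8.94392156e-04,  1.27947776e-03,
       -1.06930144e-05,  7.89729025e-04]), 'tau': array([ 1.09494482e-03, -4.31246996e+01, -2.44226038e+01,  7.19908183e-02,
        5.60121203e-02, -1.67094618e-04]), 'tool_pos': array([114.79579119, 511.87387648, 226.03448739]), 'tcp_rot': array([-3.14006501e+00, -2.53082998e-04,  2.92075764e+00]), 'contact_force': array([-0.15552865, -0.91424333, -0.19343896]), 'moment': array([ 0.05881384, -0.05509737,  0.06634444]), 'grip_width': 91.87544381238132}
top {'mtx': array([[426.02556092,   0.        , 281.63080966],
       [  0.        , 426.02556092, 211.86324485],
       [  0.        ,   0.        ,   1.        ]]), 'eye': array([461.20484136, -53.37958567, 865.74405687]), 'orientation': array([-3.09249689,  0.02190134, -1.58315487])}
side {'mtx': array([[452.27554003,   0.        , 279.23317188],
       [  0.        , 452.27554003, 207.61367198],
       [  0.        ,   0.        ,   1.        ]]), 'eye': array([364.93001445, 448.42947732, 655.1953203 ]), 'orientation': array([-2.45064422,  0.00610716, -2.86892251])}
```

View pics/top0.png

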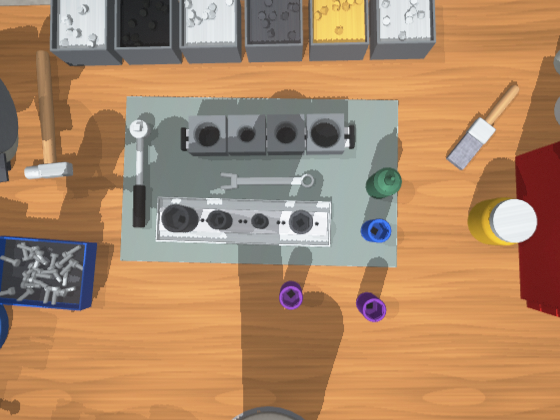

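View pics/side0.png

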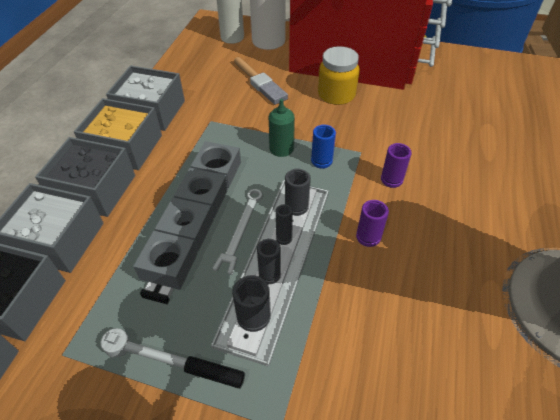

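```bash
cat > h.py <<'E'
from plant import *
import numpy as np, cv2
from scipy.spatial.transform import Rotation as R
def ray(n,u,v,z):
    c=get_calibration(n); d=R.from_euler('xyz',c['orientation']).as_matrix()@np.linalg.inv(c['mtx'])@[u,v,1]
    e=np.array(c['eye']); return e+d*(z-e[2])/d[2]
def proj(n,p):
    c=get_calibration(n); q=c['mtx']@(R.from_euler('xyz',c['orientation']).as_matrix().T@(np.array(p)-c['eye'])); return q[:2]/q[2]
E
python3 - <<'E'
import cv2
im=cv2.imread("pics/top0.png")
cv2.imwrite("pics/c1.png",cv2.resize(im[105:165,175:360],None,fx=4.3,fy=4.3,interpolation=cv2.INTER_CUBIC))
cv2.imwrite("pics/c2.png",cv2.resize(im[190:250,150:335],None,fx=4.3,fy=4.3,interpolation=cv2.INTER_CUBIC))
im=cv2.imread("pics/side0.png")
cv2.imwrite("pics/c3.png",cv2.resize(im[130:360,130:340],None,fx=2.6,fy=2.6,interpolation=cv2.INTER_CUBIC))
E
```

```text
(no output)
```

View pics/c1.png

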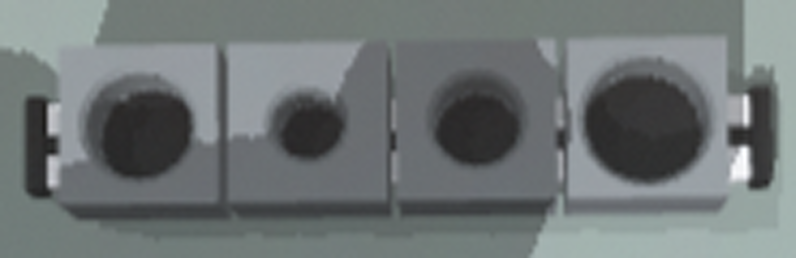

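View pics/c2.png

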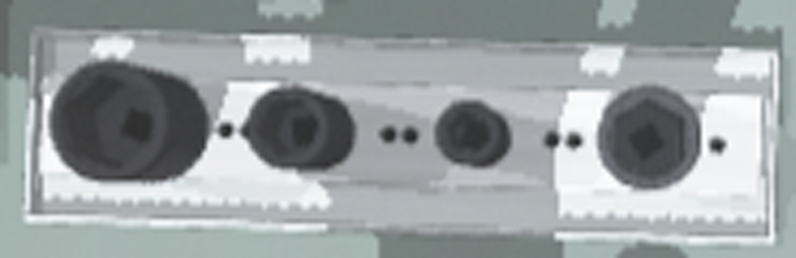

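View pics/c3.png

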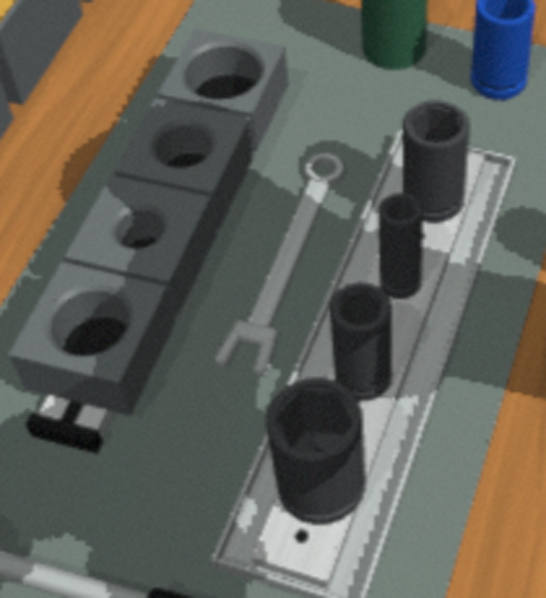

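Run:
```python
from h import *
T=lambda x,y,ox,oy:(x/4.3+ox-.38,y/4.3+oy-.38)
print("sock")
for n,x,y in [(52,108,121),(36,289,126),(28,467,132),(44,650,137)]:
    print(n,ray("top",*T(x,y,150,190),98).round(1))
S=lambda x,y:(x/2.6+130-.3,y/2.6+130-.3)
for n,x,y in [(52,315,418),(36,361,306),(28,400,210),(44,436,122)]:
    print(n,ray("side",*S(x,y),98).round(1))
print("cup mouths")
for n,x,y in [(44,138,126),(28,307,124),(36,478,120),(52,647,119)]:
    print(n,ray("top",*T(x,y,175,105),55).round(1))
for n,x,y in [(44,91,322),(28,141,229),(36,182,146),(52,223,70)]:
    print(n,ray("side",*S(x,y),55).round(1))
print("corners",[ray("top",*T(x,y,175,105),55).round(1) for x,y in [(60,45),(728,37),(62,205),(728,199)]])
print("corners side",[ray("side",*S(x,y),55).round(1) for x,y in [(12,354),(128,384),(195,30),(285,46)]])
print("can",ray("top",388,180,110), ray("side",281,150,0))
```

```text
sock
52 [491. 157.  98.]
36 [487.9  80.4  98. ]
28 [484.4   5.4  98. ]
44 [481.3 -71.3  98. ]
52 [490.1 159.8  98. ]
36 [486.9  83.9  98. ]
28 [484.1   9.5  98. ]
44 [481.  -68.1  98. ]
cup mouths
44 [653.9 106.7  55. ]
28 [653.4  30.6  55. ]
36 [653.9 -46.   55. ]
52 [ 653.  -121.4   55. ]
44 [652.4 111.   55. ]
28 [651.8  35.6  55. ]
36 [653.5 -39.6  55. ]
52 [ 652.9 -117.7   55. ]
corners [array([691.3, 141.8,  55. ]), array([ 689.4, -158.2,   55. ]), array([618.7, 141. ,  55. ]), array([ 616.4, -156.7,   55. ])]
corners side [array([688.4, 144.7,  55. ]), array([612.8, 145.4,  55. ]), array([ 688.7, -152.7,   55. ]), array([ 617.4, -153.9,   55. ])]
can [ 552.58188532 -226.63876955  110.        ] [ 553.41785989 -224.54689871    0.        ]
```

```bash
cat >> h.py <<'E'
def go(x,y,z,yaw=None,grip=-1,step=18):
    "suggested per-row numbers (scaled) from measured pose"
    o=get_obs(); p=o['tool_pos'].copy(); r=R.from_euler('xyz',o['tcp_rot'])
    print('t',o['time'],p.round(1),np.degrees(o['tcp_rot']).round(2),o['contact_force'].round(1),round(o['grip_width'],1))
    if yaw is None: yaw=np.pi/2
    g=R.from_euler('xyz',[np.pi,0,yaw]); rv=(r.inv()*g).as_rotvec()
    d=np.array([x,y,z])-p
    n=int(np.ceil(max(np.linalg.norm(d)/step,np.degrees(np.linalg.norm(rv))/3.9)))
    for k in range(n):
        rk=r*R.from_rotvec(rv*k/n)
        print(k,(rk.inv().apply(d/n)/20).round(2).tolist(),(np.degrees(rv)/n/4).round(2).tolist())
E
python3 -c "
from h import *
go(490,158,180)"
```

```text
t 0.1 [114.8 511.9 226.1] [-1.7992e+02 -1.0000e-02  1.6735e+02] [-0.1  0.  -0. ] 91.9
0 [-0.76, -0.45, 0.08] [-0.0, 0.0, 0.67]
1 [-0.79, -0.42, 0.08] [-0.0, 0.0, 0.67]
2 [-0.8, -0.38, 0.08] [-0.0, 0.0, 0.67]
3 [-0.82, -0.34, 0.08] [-0.0, 0.0, 0.67]
4 [-0.84, -0.3, 0.08] [-0.0, 0.0, 0.67]
5 [-0.85, -0.27, 0.08] [-0.0, 0.0, 0.67]
6 [-0.86, -0.23, 0.08] [-0.0, 0.0, 0.67]
7 [-0.87, -0.18, 0.08] [-0.0, 0.0, 0.67]
8 [-0.88, -0.14, 0.08] [-0.0, 0.0, 0.67]
9 [-0.88, -0.1, 0.08] [-0.0, 0.0, 0.67]
10 [-0.89, -0.06, 0.08] [-0.0, 0.0, 0.67]
11 [-0.89, -0.02, 0.08] [-0.0, 0.0, 0.67]
12 [-0.89, 0.02, 0.08] [-0.0, 0.0, 0.67]
13 [-0.89, 0.06, 0.08] [-0.0, 0.0, 0.67]
14 [-0.88, 0.1, 0.08] [-0.0, 0.0, 0.67]
15 [-0.88, 0.14, 0.08] [-0.0, 0.0, 0.67]
16 [-0.87, 0.18, 0.08] [-0.0, 0.0, 0.67]
17 [-0.86, 0.23, 0.08] [-0.0, 0.0, 0.67]
18 [-0.85, 0.26, 0.08] [-0.0, 0.0, 0.67]
19 [-0.84, 0.3, 0.08] [-0.0, 0.0, 0.67]
20 [-0.82, 0.34, 0.08] [-0.0, 0.0, 0.67]
21 [-0.8, 0.38, 0.08] [-0.0, 0.0, 0.67]
22 [-0.79, 0.42, 0.08] [-0.0, 0.0, 0.67]
23 [-0.76, 0.45, 0.08] [-0.0, 0.0, 0.67]
24 [-0.74, 0.49, 0.08] [-0.0, 0.0, 0.67]
25 [-0.72, 0.52, 0.08] [-0.0, 0.0, 0.67]
26 [-0.69, 0.56, 0.08] [-0.0, 0.0, 0.67]
27 [-0.67, 0.59, 0.08] [-0.0, 0.0, 0.67]
28 [-0.64, 0.62, 0.08] [-0.0, 0.0, 0.67]
```

Request:
step_arm --moves '[-0.75,-0.45,0,0,0,0.7,-1,-0.8,-0.4,0,0,0,0.7,-1,-0.8,-0.4,0,0,0,0.7,-1,-0.8,-0.35,0.1,0,0,0.7,-1,-0.85,-0.3,0.1,0,0,0.7,-1,-0.85,-0.25,0.1,0,0,0.7,-1,-0.85,-0.2,0.1,0,0,0.7,-1,-0.85,-0.2,0.1,0,0,0.7,-1]'

```text
time: 0.77
tool_pos: [217.2, 410.1, 212.8]
tcp_rot: [-3.134, -0.0, 2.519]
contact_force: [0.3, -0.2, 0.6]
grip_width: 91.6
```

Request:
step_arm --moves '[-0.9,-0.15,0.1,0,0,0.7,-1,-0.9,-0.1,0.1,0,0,0.7,-1,-0.9,-0.05,0.1,0,0,0.7,-1,-0.9,0,0.1,0,0,0.7,-1,-0.9,0.05,0.1,0,0,0.7,-1,-0.9,0.05,0.1,0,0,0.7,-1,-0.9,0.1,0.1,0,0,0.7,-1,-0.9,0.15,0.1,0,0,0.7,-1]'

```text
time: 1.43
tool_pos: [321.3, 299.6, 194.0]
tcp_rot: [-3.129, 0.004, 2.108]
contact_force: [-1.4, -0.5, -0.7]
grip_width: 91.6
```

```bash
python3 -c "
from h import *
go(490,158,180)"
```

```text
t 1.4333 [321.3 299.6 194. ] [-179.3     0.22  120.78] [-1.4 -0.5 -0.7] 91.6
0 [-0.8, 0.28, 0.05] [-0.01, 0.01, 0.59]
1 [-0.79, 0.31, 0.05] [-0.01, 0.01, 0.59]
2 [-0.77, 0.34, 0.05] [-0.01, 0.01, 0.59]
3 [-0.76, 0.38, 0.05] [-0.01, 0.01, 0.59]
4 [-0.74, 0.41, 0.05] [-0.01, 0.01, 0.59]
5 [-0.73, 0.44, 0.05] [-0.01, 0.01, 0.59]
6 [-0.71, 0.47, 0.05] [-0.01, 0.01, 0.59]
7 [-0.69, 0.5, 0.05] [-0.01, 0.01, 0.59]
8 [-0.67, 0.52, 0.05] [-0.01, 0.01, 0.59]
9 [-0.64, 0.55, 0.05] [-0.01, 0.01, 0.59]
10 [-0.62, 0.58, 0.05] [-0.01, 0.01, 0.59]
11 [-0.6, 0.6, 0.05] [-0.01, 0.01, 0.59]
12 [-0.57, 0.63, 0.05] [-0.01, 0.01, 0.59]
```

Request:
step_arm --moves '[-0.9,0.3,0,0,0,0.7,-1,-0.9,0.35,0,0,0,0.7,-1,-0.85,0.4,0,0,0,0.7,-1,-0.85,0.45,0,0,0,0.7,-1,-0.8,0.5,0,0,0,0.7,-1,-0.8,0.5,0,0,0,0.7,-1,-0.75,0.55,0,0,0,0.7,-1,-0.75,0.55,0,0,0,0.7,-1]'

```text
time: 2.1
tool_pos: [438.4, 193.7, 190.9]
tcp_rot: [-3.125, 0.01, 1.697]
contact_force: [0.0, 0.1, -0.1]
grip_width: 91.9
```

```bash
python3 -c "
from h import *
go(490,158,180)"
```

```text
t 2.1 [438.4 193.7 190.9] [-179.04    0.59   97.21] [ 0.   0.1 -0.1] 91.9
0 [-0.52, 0.59, 0.13] [-0.06, 0.04, 0.45]
1 [-0.5, 0.6, 0.13] [-0.06, 0.04, 0.45]
2 [-0.49, 0.62, 0.13] [-0.06, 0.04, 0.45]
3 [-0.47, 0.63, 0.14] [-0.06, 0.04, 0.45]
```

Request:
step_arm --moves '[-0.55,0.6,0.1,-0.1,0.05,0.5,-1,-0.55,0.6,0.1,-0.1,0.05,0.5,-1,-0.45,0.65,0.1,-0.05,0.05,0.5,-1,-0.35,0.6,0.1,-0.05,0.05,0.4,-1,0,0,0,0,0,0,-1,0,0,0,0,0,0,-1]'

```text
time: 2.6
tool_pos: [493.9, 154.2, 180.3]
tcp_rot: [3.139, -0.002, 1.55]
contact_force: [0.8, 0.1, 0.1]
grip_width: 92.1
```

```bash
python3 -c "
from h import *
go(490,158,180)
o=get_obs();print(o['tool_pos'])
for n in('top','side'): 
  im=capture(n);u,v=proj(n,o['tool_pos']);print(n,u,v)
  u,v=int(u),int(v);print(u-70,v-55)
  cv2.imwrite(f'pics/{n}1.png',cv2.resize(im[v-55:v+55,u-70:u+70,::-1],None,fx=5,fy=5,interpolation=cv2.INTER_CUBIC))
"
```

```text
t 2.6 [493.9 154.2 180.3] [ 1.7988e+02 -1.4000e-01  8.8830e+01] [0.8 0.1 0.1] 92.1
0 [0.19, -0.2, 0.01] [0.03, -0.03, -0.29]
[493.8838814 154.1988649 180.2775946]
top 162.61245981947624 214.19570902758133
92 159
side 245.80281984121407 253.4747804612009
175 198
```

View pics/side1.png

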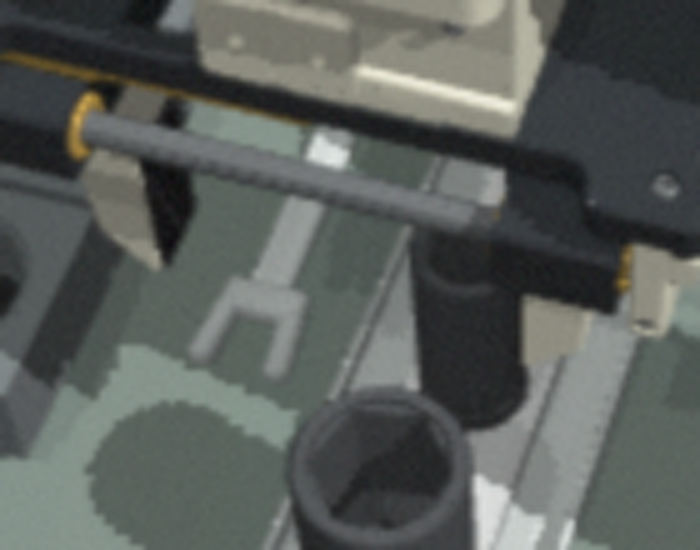

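View pics/top1.png

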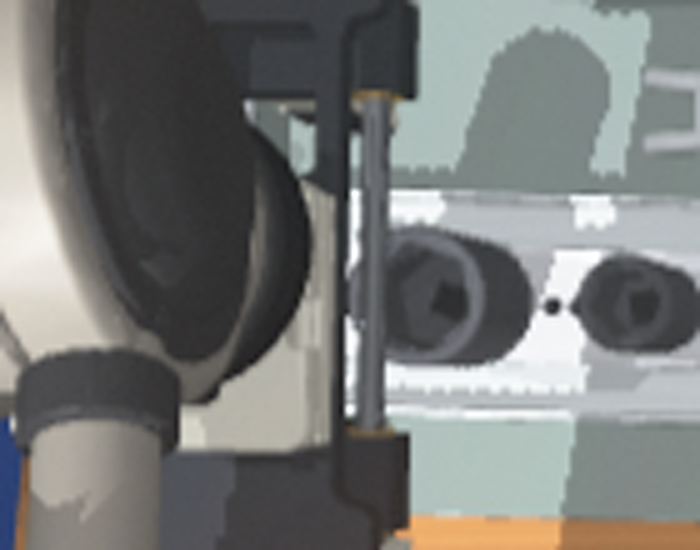

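```bash
python3 -c "
from h import *
p=np.array([493.9,154.2,180.3])
for dx in (-65,-46,46,65):
  for dy in (-9.5,9.5):
    u,v=proj('side',p+[dx,dy,0]); print(dx,dy,((np.array([u-175,v-198])+.4)*5).round(0))
"
```

```text
-65 -9.5 [616. 306.]
-65 9.5 [597. 370.]
-46 -9.5 [542. 289.]
-46 9.5 [522. 352.]
46 -9.5 [198. 210.]
46 9.5 [171. 269.]
65 -9.5 [129. 194.]
65 9.5 [101. 253.]
```

Request:
step_arm --moves '[0.2,-0.2,0.2,0,0,-0.3,-1,0,0,0.9,0,0,0,-1,0,0,0.9,0,0,0,-1,0,0,0.9,0,0,0,-1,0,0,0.9,0,0,0,-1,0,0,0.9,0,0,0,-1,0,0,0.6,0,0,0,-1,0,0,0,0,0,0,-1]'

```text
time: 3.37
tool_pos: [484.0, 166.2, 71.9]
tcp_rot: [3.136, -0.004, 1.593]
contact_force: [-0.7, -0.5, -0.8]
grip_width: 91.6
```

```bash
python3 -c "
from h import *
go(490,158.4,56)"
```

```text
t 3.3667 [484.  166.2  71.9] [179.7   -0.24  91.25] [-0.7 -0.5 -0.8] 91.6
0 [-0.2, 0.14, 0.4] [0.04, -0.03, 0.16]
1 [-0.2, 0.15, 0.4] [0.04, -0.03, 0.16]
```

Request:
step_arm --moves '[-0.3,0.25,0.4,0,0,0.1,-1,0,0,0.3,0,0,0,-1,0,0,0,0,0,0,-1,0,0,0,0,0,0,-1]'

```text
time: 3.7
tool_pos: [489.0, 161.6, 58.0]
tcp_rot: [3.135, -0.005, 1.59]
contact_force: [-0.2, -0.2, 0.5]
grip_width: 91.4
```

Request:
step_arm --moves '[-0.15,0.05,0.1,0.1,0,0.2,-1,0,0,0,0,0,0,-1,0,0,0,0,0,0,-1]'

```text
time: 3.95
tool_pos: [491.1, 158.5, 57.2]
tcp_rot: [3.14, -0.005, 1.574]
contact_force: [0.2, -0.2, 0.3]
grip_width: 91.9
```

Good. Close the gripper.

Request:
step_arm --moves '[0,0,0,0,0,0,1,0,0,0,0,0,0,1,0,0,0,0,0,0,1,0,0,0,0,0,0,1,0,0,0,0,0,0,1,0,0,0,0,0,0,1]'

```text
time: 4.45
tool_pos: [491.7, 158.4, 58.2]
tcp_rot: [3.138, -0.005, 1.574]
contact_force: [-0.2, 0.5, 0.1]
grip_width: 56.4
```

Request:
step_arm --moves '[0,0,0,0,0,0,1,0,0,0,0,0,0,1,0,0,0,0,0,0,1]'

```text
time: 4.7
tool_pos: [490.4, 158.4, 58.2]
tcp_rot: [3.141, -0.005, 1.574]
contact_force: [-0.4, -1.1, 0.8]
grip_width: 51.9
```

Request:
step_arm --moves '[0,0,-0.3,0,0,0,1,0,0,-0.5,0,0,0,1,0,0,-0.5,0,0,0,1,0,0,-0.7,0,0,0,1,0,0,-0.9,0,0,0,1,0,0,-0.9,0,0,0,1,0,0,-0.9,0,0,0,1,0,0,-0.7,0,0,0,1]'

```text
time: 5.37
tool_pos: [484.2, 156.7, 165.5]
tcp_rot: [-3.121, -0.002, 1.574]
contact_force: [-0.3, -0.4, -7.5]
grip_width: 52.2
```

```bash
python3 -c "
from h import *
go(653,-119.5,160)"
```

```text
t 5.3667 [484.2 156.7 165.5] [-1.7883e+02 -1.0000e-01  9.0180e+01] [-0.3 -0.4 -7.5] 52.2
0 [-0.77, 0.47, 0.0] [-0.02, -0.0, 0.0]
1 [-0.77, 0.47, 0.01] [-0.02, -0.0, 0.0]
2 [-0.77, 0.47, 0.01] [-0.02, -0.0, 0.0]
3 [-0.77, 0.47, 0.01] [-0.02, -0.0, 0.0]
4 [-0.77, 0.47, 0.01] [-0.02, -0.0, 0.0]
5 [-0.77, 0.47, 0.01] [-0.02, -0.0, 0.0]
6 [-0.77, 0.47, 0.01] [-0.02, -0.0, 0.0]
7 [-0.77, 0.47, 0.01] [-0.02, -0.0, 0.0]
8 [-0.77, 0.47, 0.01] [-0.02, -0.0, 0.0]
9 [-0.77, 0.47, 0.01] [-0.02, -0.0, 0.0]
10 [-0.77, 0.47, 0.01] [-0.02, -0.0, 0.0]
11 [-0.77, 0.47, 0.01] [-0.02, -0.0, 0.0]
12 [-0.77, 0.47, 0.01] [-0.02, -0.0, 0.0]
13 [-0.77, 0.47, 0.01] [-0.02, -0.0, 0.0]
14 [-0.77, 0.47, 0.01] [-0.02, -0.0, 0.0]
15 [-0.77, 0.47, 0.01] [-0.02, -0.0, 0.0]
16 [-0.77, 0.47, 0.01] [-0.02, -0.0, 0.0]
17 [-0.77, 0.47, 0.01] [-0.02, -0.0, 0.0]
```

Request:
step_arm --moves '[-0.5,0.3,0,-0.1,0,0,1,-0.8,0.5,0,-0.1,0,0,1,-0.9,0.55,0,0,0,0,1,-0.9,0.55,0,0,0,0,1,-0.9,0.55,0,0,0,0,1,-0.9,0.55,0,0,0,0,1,-0.9,0.55,0,0,0,0,1,-0.9,0.55,0,0,0,0,1]'

```text
time: 6.03
tool_pos: [565.9, 18.2, 164.9]
tcp_rot: [-3.131, -0.003, 1.581]
contact_force: [0.9, -0.7, -6.9]
grip_width: 51.9
```

```bash
python3 -c "
from h import *
go(653,-119.5,160)"
```

```text
t 6.0333 [565.9  18.2 164.9] [-1.7939e+02 -1.6000e-01  9.0560e+01] [ 0.9 -0.7 -6.9] 51.9
0 [-0.69, 0.43, 0.02] [-0.02, -0.0, 0.01]
1 [-0.69, 0.43, 0.02] [-0.02, -0.0, 0.01]
2 [-0.69, 0.43, 0.02] [-0.02, -0.0, 0.01]
3 [-0.69, 0.43, 0.02] [-0.02, -0.0, 0.01]
4 [-0.69, 0.43, 0.02] [-0.02, -0.0, 0.01]
5 [-0.69, 0.43, 0.02] [-0.02, -0.0, 0.01]
6 [-0.69, 0.43, 0.02] [-0.02, -0.0, 0.01]
7 [-0.69, 0.43, 0.02] [-0.02, -0.0, 0.01]
8 [-0.69, 0.43, 0.02] [-0.02, -0.0, 0.01]
9 [-0.69, 0.43, 0.02] [-0.02, -0.0, 0.01]
```

Request:
step_arm --moves '[-0.9,0.55,0,-0.1,0,0,1,-0.9,0.55,0,0,0,0,1,-0.9,0.55,0,0,0,0,1,-0.9,0.55,0,0,0,0,1,-0.9,0.55,0,0,0,0,1,-0.9,0.55,0,0,0,0,1,-0.7,0.4,0,0,0,0,1,-0.3,0.2,0,0,0,0,1]'

```text
time: 6.7
tool_pos: [643.3, -123.4, 153.8]
tcp_rot: [-3.121, -0.004, 1.576]
contact_force: [0.5, -0.7, -7.9]
grip_width: 52.1
```

Request:
step_arm --moves '[0,0,0,0,0,0,1,0,0,0,0,0,0,1]'

```text
time: 6.87
tool_pos: [642.5, -125.4, 151.2]
tcp_rot: [-3.117, -0.005, 1.573]
contact_force: [-0.2, 0.4, -6.7]
grip_width: 51.9
```

```bash
python3 -c "
from h import *
go(653,-119.5,160)
for n in('top','side'): 
  im=capture(n);
  cv2.imwrite(f'pics/{n}2.png',im[:,:,::-1])
"
```

```text
t 6.8667 [ 642.5 -125.4  151.2] [-178.57   -0.27   90.14] [-0.2  0.4 -6.7] 51.9
0 [0.3, 0.52, -0.45] [-0.36, -0.07, 0.04]
```

View pics/side2.png

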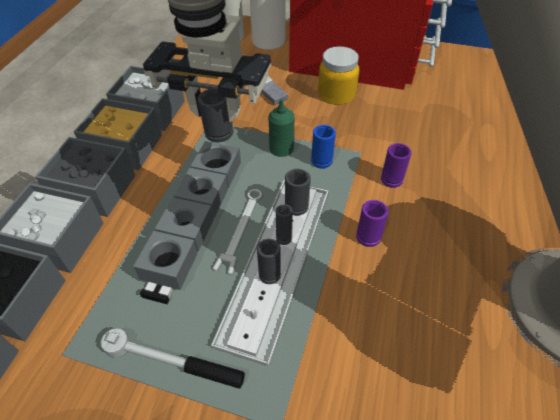

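Request:
step_arm --moves '[0.3,0.5,0.3,-0.35,-0.05,0,1,0,0,0.5,-0.05,0,0,1,0,0,0.5,0,0,0,1,0,0,0.1,0,0,0,1]'

```text
time: 7.3
tool_pos: [651.6, -114.2, 124.0]
tcp_rot: [3.136, -0.002, 1.578]
contact_force: [-0.0, 0.7, -8.5]
grip_width: 52.4
```

```bash
python3 -c "
from h import *
go(652.5,-119.5,110)"
```

```text
t 7.3 [ 651.6 -114.2  124. ] [ 1.797e+02 -1.000e-01  9.043e+01] [-0.   0.7 -8.5] 52.4
0 [-0.27, 0.04, 0.7] [0.07, -0.03, 0.11]
```

Request:
step_arm --moves '[-0.25,0.05,0.3,0.05,0,0.1,1,0,0,0.3,0,0,0,1,0,0,0,0,0,0,1]'

```text
time: 7.55
tool_pos: [652.0, -117.9, 110.9]
tcp_rot: [-3.141, -0.002, 1.573]
contact_force: [-0.8, 0.2, -8.1]
grip_width: 52.5
```

```bash
python3 -c "
from h import *
go(652.5,-119.5,90)
for n in('top','side'): 
  im=capture(n);
  cv2.imwrite(f'pics/{n}3.png',cv2.resize(im[80:180,150:290,::-1] if n=='side' else im[80:180,280:420,::-1],None,fx=5.5,fy=5.5,interpolation=cv2.INTER_CUBIC))
"
```

```text
t 7.55 [ 652.  -117.9  110.9] [-1.7998e+02 -1.3000e-01  9.0110e+01] [-0.8  0.2 -8.1] 52.5
0 [-0.04, 0.01, 0.52] [-0.0, -0.02, 0.01]
1 [-0.04, 0.01, 0.52] [-0.0, -0.02, 0.01]
```

View pics/side3.png

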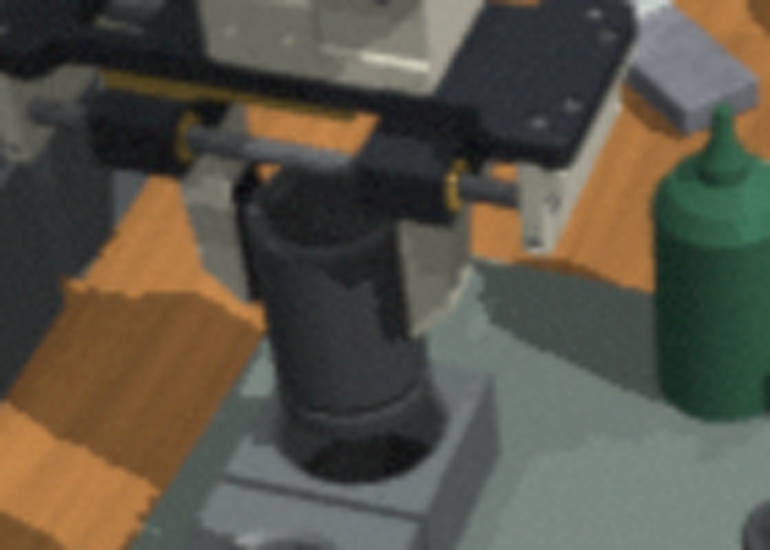

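View pics/top3.png

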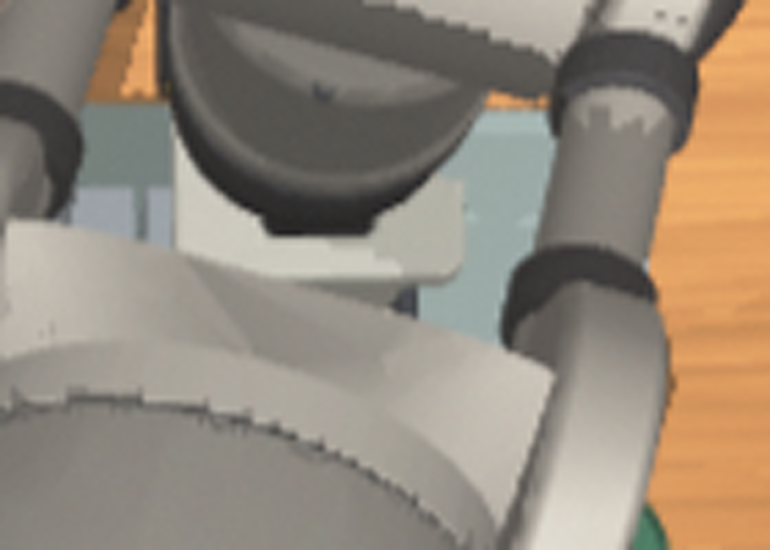

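Request:
step_arm --moves '[-0.05,0,0.2,0,0,0,1,0,0,0.3,0,0,0,1,0,0,0.2,0,0,0,1,0,0,0,0,0,0,1]'

```text
time: 7.98
tool_pos: [653.5, -120.0, 98.2]
tcp_rot: [3.137, -0.001, 1.572]
contact_force: [-0.9, 0.4, -7.9]
grip_width: 52.3
```

Request:
step_arm --moves '[0,-0.05,0.15,0,0,0,1,0,0,0.2,0,0,0,1,0,0,0.2,0,0,0,1]'

```text
time: 8.23
tool_pos: [652.9, -120.2, 87.1]
tcp_rot: [3.136, -0.0, 1.572]
contact_force: [0.9, 0.1, -7.5]
grip_width: 52.2
```

Bottom ~8 mm inside the mouth with no contact.

Request:
step_arm --moves '[0,0,0.25,0.05,0,0,1,0,0,0.25,0,0,0,1,0,0,0.25,0,0,0,1]'

```text
time: 8.48
tool_pos: [653.1, -120.2, 70.8]
tcp_rot: [3.139, -0.0, 1.572]
contact_force: [-0.0, -0.1, -7.0]
grip_width: 52.2
```

Request:
step_arm --moves '[0,0,0.15,0,0,0,1,0,0,0.1,0,0,0,1,0,0,0.05,0,0,0,1]'

```text
time: 8.73
tool_pos: [652.5, -120.2, 63.2]
tcp_rot: [3.141, -0.0, 1.572]
contact_force: [-4.5, -0.4, 4.9]
grip_width: 52.5
```

Request:
step_arm --moves '[0,0,0,0,0,0,-1,0,0,0,0,0,0,-1,0,0,0,0,0,0,-1,0,0,0,0,0,0,-1,0,0,0,0,0,0,-1]'

```text
time: 9.15
tool_pos: [656.5, -121.3, 68.9]
tcp_rot: [3.13, 0.003, 1.572]
contact_force: [0.0, -0.6, -0.1]
grip_width: 81.0
```

Request:
step_arm --moves '[0,0,-0.5,0.1,0,0,-1,0,0,-0.9,0,0,0,-1,0,0,-0.9,0,0,0,-1,0,0,-0.9,0,0,0,-1,0,0,-0.9,0,0,0,-1,0,0,-0.7,0,0,0,-1]'

```text
time: 9.65
tool_pos: [655.3, -120.7, 167.1]
tcp_rot: [3.139, 0.002, 1.572]
contact_force: [0.6, -0.3, 0.1]
grip_width: 92.2
```

```bash
python3 -c "
from h import *
go(481.5,-69.7,145)"
```

```text
t 9.65 [ 655.3 -120.7  167.1] [1.7987e+02 1.1000e-01 9.0060e+01] [ 0.6 -0.3  0.1] 92.2
0 [0.23, -0.79, 0.1] [0.0, 0.0, 0.0]
1 [0.23, -0.79, 0.1] [0.0, 0.0, 0.0]
2 [0.23, -0.79, 0.1] [0.0, 0.0, 0.0]
3 [0.23, -0.79, 0.1] [0.0, 0.0, 0.0]
4 [0.23, -0.79, 0.1] [0.0, 0.0, 0.0]
5 [0.23, -0.79, 0.1] [0.0, 0.0, 0.0]
6 [0.23, -0.79, 0.1] [0.0, 0.0, 0.0]
7 [0.23, -0.79, 0.1] [0.0, 0.0, 0.0]
8 [0.23, -0.79, 0.1] [0.0, 0.0, 0.0]
9 [0.23, -0.79, 0.1] [0.0, 0.0, 0.0]
10 [0.23, -0.79, 0.1] [0.0, 0.0, 0.0]
```

Request:
step_arm --moves '[0.2,-0.5,0,0,0,0,-1,0.25,-0.9,0,0,0,0,-1,0.25,-0.9,0,0,0,0,-1,0.25,-0.9,0,0,0,0,-1,0.25,-0.9,0.1,0,0,0,-1,0.25,-0.9,0.1,0,0,0,-1,0.25,-0.9,0.1,0,0,0,-1,0.25,-0.9,0.1,0,0,0,-1]'

```text
time: 10.32
tool_pos: [521.4, -82.6, 166.1]
tcp_rot: [3.116, 0.009, 1.571]
contact_force: [-1.3, -0.2, -0.1]
grip_width: 92.0
```

Request:
step_arm --moves '[0.25,-0.85,0,0,0,0,-1,0.15,-0.5,0,0,0,0,-1,0,0,0,0,0,0,-1,0,0,0,0,0,0,-1]'

```text
time: 10.65
tool_pos: [490.8, -73.2, 167.2]
tcp_rot: [3.114, 0.009, 1.572]
contact_force: [0.7, 0.4, 0.0]
grip_width: 91.9
```

```bash
python3 -c "
from h import *
go(481.5,-69.7,125)
for n in('top','side'): 
  im=capture(n);
  cv2.imwrite(f'pics/{n}4.png',im[:,:,::-1])
cv2.imwrite('pics/s4c.png',cv2.resize(im[40:180,140:340,::-1],None,fx=4,fy=4,interpolation=cv2.INTER_CUBIC))
"
```

```text
t 10.65 [490.8 -73.2 167.2] [178.4    0.53  90.06] [0.7 0.4 0. ] 91.9
0 [0.07, -0.17, 0.7] [0.13, 0.04, 0.01]
1 [0.06, -0.17, 0.7] [0.13, 0.04, 0.01]
2 [0.06, -0.16, 0.7] [0.13, 0.04, 0.01]
```

View pics/s4c.png

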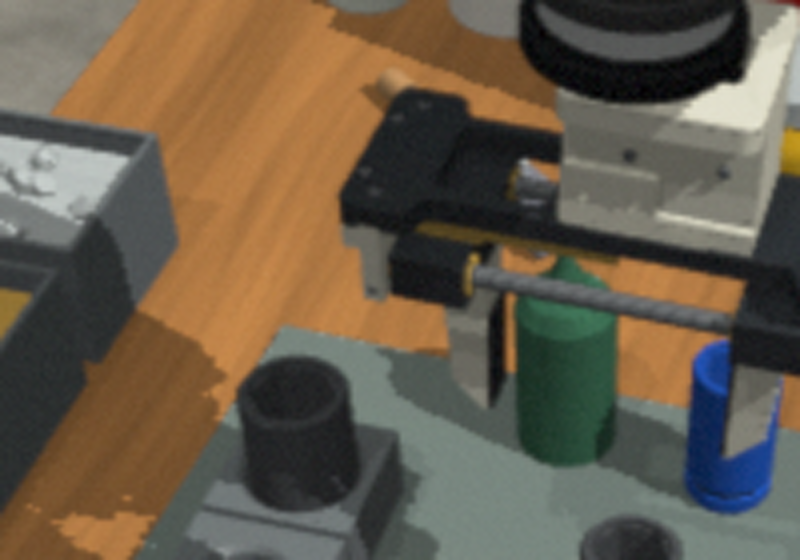

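View pics/top4.png

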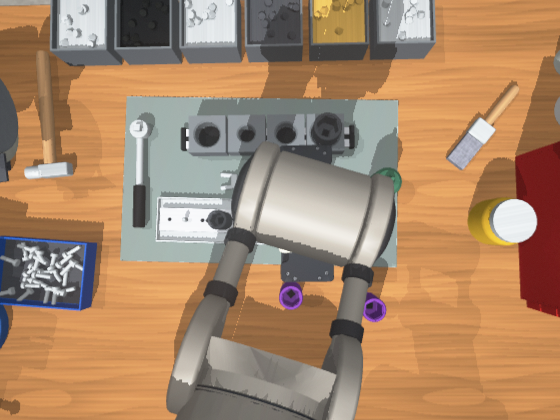

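Request:
step_arm --moves '[0.1,-0.25,0.4,0.25,0.1,0,-1,0.05,-0.15,0.7,0.15,0.05,0,-1,0,0,0.7,0,0,0,-1,0,0,0.3,0,0,0,-1,0,0,0,0,0,0,-1]'

```text
time: 11.17
tool_pos: [485.1, -71.1, 120.1]
tcp_rot: [-3.139, -0.002, 1.571]
contact_force: [-0.1, 1.5, -0.4]
grip_width: 92.2
```

Request:
step_arm --moves '[0.05,-0.15,0.8,0,0,0,-1,0,0,0.8,0,0,0,-1,0,0,0.8,0,0,0,-1,0,0,0.5,0,0,0,-1,0,0,0.1,0,0,0,-1,0,0,0,0,0,0,-1]'

```text
time: 11.67
tool_pos: [482.6, -70.2, 55.9]
tcp_rot: [-3.136, -0.003, 1.571]
contact_force: [-0.6, -0.3, 0.7]
grip_width: 91.9
```

Request:
step_arm --moves '[0,-0.05,-0.1,-0.05,0,0,1,0,0,0,0,0,0,1,0,0,0,0,0,0,1,0,0,0,0,0,0,1,0,0,0,0,0,0,1,0,0,0,0,0,0,1,0,0,0,0,0,0,1,0,0,0,0,0,0,1]'

```text
time: 12.33
tool_pos: [482.6, -70.8, 61.2]
tcp_rot: [3.141, -0.002, 1.571]
contact_force: [0.1, 0.9, -1.9]
grip_width: 43.4
```

Request:
step_arm --moves '[0,0,0,0,0,0,1,0,0,0,0,0,0,1]'

```text
time: 12.5
tool_pos: [482.6, -70.7, 61.2]
tcp_rot: [3.14, -0.002, 1.571]
contact_force: [-0.9, -0.2, 0.6]
grip_width: 43.6
```

Request:
step_arm --moves '[0,0,-0.3,0,0,0,1,0,0,-0.5,0,0,0,1,0,0,-0.5,0,0,0,1,0,0,-0.7,0,0,0,1,0,0,-0.9,0,0,0,1,0,0,-0.9,0,0,0,1,0,0,-0.9,0,0,0,1,0,0,-0.7,0,0,0,1]'

```text
time: 13.17
tool_pos: [477.9, -69.4, 168.4]
tcp_rot: [-3.127, -0.008, 1.571]
contact_force: [0.3, 0.7, -4.6]
grip_width: 43.2
```

```bash
python3 -c "
from h import *
go(653,107.5,165)"|head -3
```

```text
t 13.1667 [477.9 -69.4 168.4] [-179.15   -0.43   90.02] [ 0.3  0.7 -4.6] 43.2
0 [0.63, 0.63, 0.01] [-0.02, -0.01, 0.0]
1 [0.63, 0.63, 0.01] [-0.02, -0.01, 0.0]
```

Request:
step_arm --moves '[0.4,0.4,0,-0.1,-0.05,0,1,0.6,0.6,0,-0.1,-0.05,0,1,0.7,0.7,0,0,0,0,1,0.7,0.7,0,0,0,0,1,0.7,0.7,0,0,0,0,1,0.7,0.7,0,0,0,0,1,0.7,0.7,0,0,0,0,1,0.7,0.7,-0.05,0,0,0,1]'

```text
time: 13.83
tool_pos: [584.4, 40.1, 166.9]
tcp_rot: [-3.138, 0.0, 1.566]
contact_force: [-1.1, -0.3, -3.8]
grip_width: 42.9
```

```bash
python3 -c "
from h import *
go(653,107.5,165)"|head -3
```

```text
t 13.8333 [584.4  40.1 166.9] [-1.7982e+02  1.0000e-02  8.9710e+01] [-1.1 -0.3 -3.8] 42.9
0 [0.56, 0.57, 0.01] [-0.01, 0.0, -0.01]
1 [0.56, 0.57, 0.01] [-0.01, 0.0, -0.01]
```

Request:
step_arm --moves '[0.7,0.7,0,0,0,0,1,0.7,0.7,0,0,0,0,1,0.7,0.7,0,0,0,0,1,0.6,0.65,0,0,0,0,1,0.3,0.3,0,0,0,0,1,0,0,0,0,0,0,1,0,0,0,0,0,0,1]'

```text
time: 14.42
tool_pos: [647.5, 111.9, 154.8]
tcp_rot: [-3.125, -0.002, 1.57]
contact_force: [-0.2, -0.2, -5.2]
grip_width: 43.2
```

```bash
python3 -c "
from h import *
go(653,107.5,125)"|head -3
```

```text
t 14.4167 [647.5 111.9 154.8] [-1.7908e+02 -1.1000e-01  8.9980e+01] [-0.2 -0.2 -5.2] 43.2
0 [-0.11, 0.15, 0.74] [-0.12, -0.01, -0.0]
1 [-0.11, 0.14, 0.74] [-0.12, -0.01, -0.0]
```

Request:
step_arm --moves '[-0.15,0.25,0.4,-0.2,0,0,1,0,0,0.5,-0.05,0,0,1,0,0,0.4,0,0,0,1,0,0,0.1,0,0,0,1]'

```text
time: 14.75
tool_pos: [650.0, 108.5, 123.3]
tcp_rot: [-3.139, -0.001, 1.57]
contact_force: [0.1, -0.8, -4.0]
grip_width: 43.4
```

```bash
python3 -c "
from h import *
go(653,107.5,110)
n='side'; im=capture(n)
cv2.imwrite('pics/s5c.png',cv2.resize(im[130:300,80:280,::-1],None,fx=3.5,fy=3.5,interpolation=cv2.INTER_CUBIC))
"
```

```text
t 14.75 [650.  108.5 123.3] [-1.7987e+02 -8.0000e-02  8.9970e+01] [ 0.1 -0.8 -4. ] 43.4
0 [-0.05, 0.15, 0.67] [-0.03, -0.02, -0.01]
```

View pics/s5c.png

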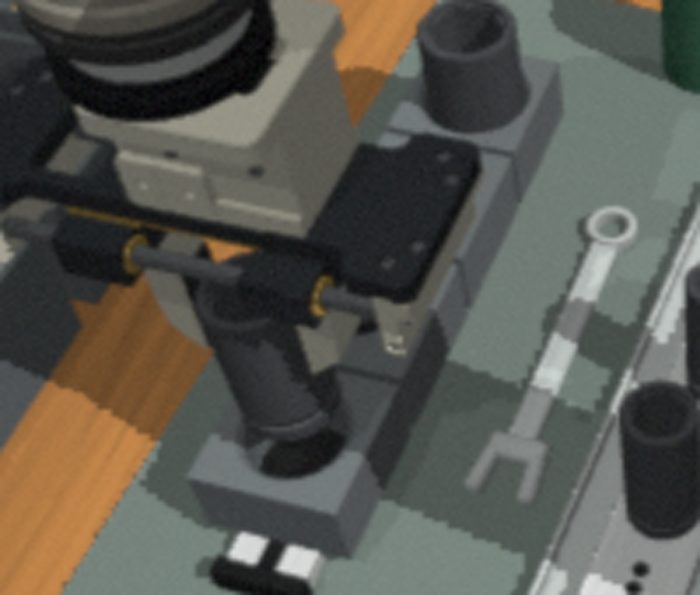

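Aligned over the pocket; small correction and lower.

Request:
step_arm --moves '[-0.05,0.15,0.3,-0.05,0,0,1,0,0,0.3,0,0,0,1,0,0,0.2,0,0,0,1,0,0,0,0,0,0,1]'

```text
time: 15.13
tool_pos: [653.3, 106.7, 106.7]
tcp_rot: [3.14, -0.001, 1.569]
contact_force: [0.5, 0.7, -2.7]
grip_width: 43.6
```

Request:
step_arm --moves '[0.05,0,0.25,0,0,0,1,0,0,0.25,0,0,0,1,0,0,0.25,0,0,0,1]'

```text
time: 15.38
tool_pos: [654.4, 107.8, 92.1]
tcp_rot: [3.137, -0.002, 1.569]
contact_force: [0.8, -0.0, -4.4]
grip_width: 43.0
```

Request:
step_arm --moves '[0,-0.05,0.25,0,0,0,1,0,0,0.25,0,0,0,1,0,0,0.25,0,0,0,1,0,0,0.15,0,0,0,1]'

```text
time: 15.72
tool_pos: [653.3, 107.9, 71.7]
tcp_rot: [3.137, -0.001, 1.569]
contact_force: [0.9, -1.3, -4.1]
grip_width: 43.3
```

Request:
step_arm --moves '[0,0,0.15,0,0,0,1,0,0,0.1,0,0,0,1,0,0,0.05,0,0,0,1]'

```text
time: 15.97
tool_pos: [653.3, 107.7, 66.0]
tcp_rot: [3.137, -0.001, 1.569]
contact_force: [-5.2, -0.7, 9.4]
grip_width: 43.6
```

Seated at the predicted height. Release and rise.

Request:
step_arm --moves '[0,0,0,0,0,0,-1,0,0,0,0,0,0,-1,0,0,0,0,0,0,-1,0,0,0,0,0,0,-1,0,0,0,0,0,0,-1,0,0,0,0,0,0,-1]'

```text
time: 16.47
tool_pos: [655.9, 108.0, 69.9]
tcp_rot: [3.129, -0.002, 1.569]
contact_force: [-0.2, 0.1, 0.1]
grip_width: 78.7
```

Request:
step_arm --moves '[0,-0.1,-0.5,0.05,0,0,-1,0,0,-0.9,0,0,0,-1,0,0,-0.9,0,0,0,-1,0,0,-0.9,0,0,0,-1,0,0,-0.9,0,0,0,-1,0,0,-0.7,0,0,0,-1]'

```text
time: 16.97
tool_pos: [650.3, 107.8, 168.5]
tcp_rot: [3.141, -0.001, 1.569]
contact_force: [-0.5, -0.8, 0.3]
grip_width: 91.2
```

```bash
python3 -c "
from h import *
go(487.4,82,145)"|head -3
```

```text
t 16.9667 [650.3 107.8 168.5] [ 1.7999e+02 -8.0000e-02  8.9910e+01] [-0.5 -0.8  0.3] 91.2
0 [-0.13, -0.81, 0.12] [0.0, -0.0, -0.0]
1 [-0.13, -0.81, 0.12] [0.0, -0.0, -0.0]
```

Request:
step_arm --moves '[-0.1,-0.5,0,0,0,0,-1,-0.15,-0.9,0,0.05,0,0,-1,-0.15,-0.9,0,0.05,0,0,-1,-0.15,-0.9,0,0.05,0,0,-1,-0.15,-0.9,0,0.05,0,0,-1,-0.15,-0.9,0.1,0.05,0,0,-1,-0.15,-0.9,0.1,0.05,0,0,-1,-0.15,-0.9,0.1,0.05,0,0,-1]'

```text
time: 17.63
tool_pos: [513.7, 84.7, 174.3]
tcp_rot: [-3.135, -0.003, 1.57]
contact_force: [0.3, -0.1, 0.8]
grip_width: 91.6
```

Request:
step_arm --moves '[-0.15,-0.9,0.1,0.05,0,0,-1,0,-0.6,0.3,0.05,0,0,-1,0,0,0.3,0,0,0,-1,0,0,0.1,0,0,0,-1]'

```text
time: 17.97
tool_pos: [479.6, 81.4, 161.6]
tcp_rot: [-3.13, -0.003, 1.57]
contact_force: [0.7, 0.3, 0.6]
grip_width: 91.6
```

```bash
python3 -c "
from h import *
go(487.4,82,125)"|head -3
```

```text
t 17.9667 [479.6  81.4 161.6] [-1.7936e+02 -1.5000e-01  8.9930e+01] [0.7 0.3 0.6] 91.6
0 [0.01, 0.14, 0.61] [-0.05, -0.01, -0.01]
1 [0.01, 0.13, 0.61] [-0.05, -0.01, -0.01]
```

Request:
step_arm --moves '[0,0.4,0.5,-0.15,0,0,-1,0,0.1,0.8,0,0,0,-1,0,0,0.8,0,0,0,-1,0,0,0.3,0,0,0,-1]'

```text
time: 18.3
tool_pos: [495.2, 81.7, 114.9]
tcp_rot: [3.133, -0.003, 1.57]
contact_force: [-0.8, 0.1, 0.2]
grip_width: 92.1
```

Request:
step_arm --moves '[0,-0.25,0.3,0.1,0,0,-1,0,0,0.6,0,0,0,-1,0,0,0.6,0,0,0,-1,0,0,0.3,0,0,0,-1,0,0,0,0,0,0,-1]'

```text
time: 18.72
tool_pos: [492.0, 82.0, 77.4]
tcp_rot: [3.14, -0.003, 1.57]
contact_force: [-1.0, -0.4, -0.6]
grip_width: 91.8
```

Request:
step_arm --moves '[0,-0.3,0.4,0,0,0,-1,0,0,0.5,0,0,0,-1,0,0,0.1,0,0,0,-1,0,0,0,0,0,0,-1]'

```text
time: 19.05
tool_pos: [488.0, 82.2, 58.2]
tcp_rot: [3.137, -0.003, 1.57]
contact_force: [-0.4, -0.2, 0.4]
grip_width: 91.7
```

Request:
step_arm --moves '[0,0,0,0.05,0,0,1,0,0,0,0,0,0,1,0,0,0,0,0,0,1,0,0,0,0,0,0,1,0,0,0,0,0,0,1,0,0,0,0,0,0,1,0,0,0,0,0,0,1,0,0,0,0,0,0,1]'

```text
time: 19.72
tool_pos: [490.1, 82.1, 60.3]
tcp_rot: [3.137, -0.003, 1.57]
contact_force: [-0.8, 0.3, -0.6]
grip_width: 42.8
```

Request:
step_arm --moves '[0,0,0,0,0,0,1,0,0,0,0,0,0,1,0,0,0,0,0,0,1]'

```text
time: 19.97
tool_pos: [489.6, 82.1, 60.2]
tcp_rot: [3.138, -0.003, 1.57]
contact_force: [-1.4, 0.1, 0.8]
grip_width: 35.1
```

Request:
step_arm --moves '[0,0,0,0,0,0,1,0,0,-0.3,0,0,0,1,0,0,-0.5,0,0,0,1,0,0,-0.6,0,0,0,1,0,0,-0.9,0,0,0,1,0,0,-0.9,0,0,0,1,0,0,-0.9,0,0,0,1,0,0,-0.9,0,0,0,1]'

```text
time: 20.63
tool_pos: [484.7, 81.8, 161.9]
tcp_rot: [-3.131, -0.003, 1.57]
contact_force: [0.5, -1.2, -3.9]
grip_width: 35.6
```

```bash
python3 -c "
from h import *
go(653,-43.5,165)"|head -3
```

```text
t 20.6333 [484.7  81.8 161.9] [-1.7939e+02 -1.6000e-01  8.9940e+01] [ 0.5 -1.2 -3.9] 35.6
0 [-0.52, 0.7, -0.02] [-0.01, -0.0, -0.0]
1 [-0.52, 0.7, -0.02] [-0.01, -0.0, -0.0]
```

Request:
step_arm --moves '[-0.4,0.5,0,-0.05,0,0,1,-0.55,0.75,0,-0.05,0,0,1,-0.55,0.75,0,0,0,0,1,-0.55,0.75,0,0,0,0,1,-0.55,0.75,0,0,0,0,1,-0.55,0.75,0,0,0,0,1,-0.55,0.75,0,0,0,0,1,-0.55,0.75,0,0,0,0,1]'

```text
time: 21.3
tool_pos: [604.3, -7.5, 165.1]
tcp_rot: [3.141, -0.003, 1.574]
contact_force: [0.4, -1.4, -3.7]
grip_width: 35.5
```

```bash
python3 -c "
from h import *
go(653,-43.5,165)"|head -3
```

```text
t 21.3 [604.3  -7.5 165.1] [ 1.7996e+02 -1.7000e-01  9.0170e+01] [ 0.4 -1.4 -3.7] 35.5
0 [-0.45, 0.61, -0.0] [0.0, -0.01, 0.01]
1 [-0.45, 0.61, 0.0] [0.0, -0.01, 0.01]
```

Request:
step_arm --moves '[-0.55,0.75,0,0,0,0,1,-0.5,0.75,0,0,0,0,1,-0.3,0.5,0,0,0,0,1,-0.15,0.3,0,0,0,0,1,0,0,0,0,0,0,1,0,0,0,0,0,0,1]'

```text
time: 21.8
tool_pos: [653.9, -45.2, 158.5]
tcp_rot: [-3.136, -0.003, 1.57]
contact_force: [0.1, -0.2, -4.0]
grip_width: 35.1
```

```bash
python3 -c "
from h import *
go(653,-43.5,125)"|head -3
```

```text
t 21.8 [653.9 -45.2 158.5] [-1.7966e+02 -1.5000e-01  8.9930e+01] [ 0.1 -0.2 -4. ] 35.1
0 [0.04, -0.02, 0.84] [-0.04, -0.02, -0.01]
1 [0.04, -0.02, 0.84] [-0.04, -0.02, -0.01]
```

Request:
step_arm --moves '[0.1,0,0.4,-0.05,0,0,1,0,0,0.6,0,0,0,1,0,0,0.6,0,0,0,1,0,0,0.1,0,0,0,1,0,0,0,0,0,0,1]'

```text
time: 22.22
tool_pos: [650.7, -40.2, 121.7]
tcp_rot: [-3.137, -0.004, 1.572]
contact_force: [-0.4, 0.1, -3.4]
grip_width: 35.1
```

```bash
python3 -c "
from h import *
go(653,-43.5,110)
n='side'; im=capture(n)
cv2.imwrite('pics/s6c.png',cv2.resize(im[90:230,120:300,::-1],None,fx=4,fy=4,interpolation=cv2.INTER_CUBIC))
"
```

```text
t 22.2167 [650.7 -40.2 121.7] [-179.73   -0.21   90.06] [-0.4  0.1 -3.4] 35.1
0 [-0.17, 0.12, 0.58] [-0.07, -0.05, 0.01]
```

View pics/s6c.png

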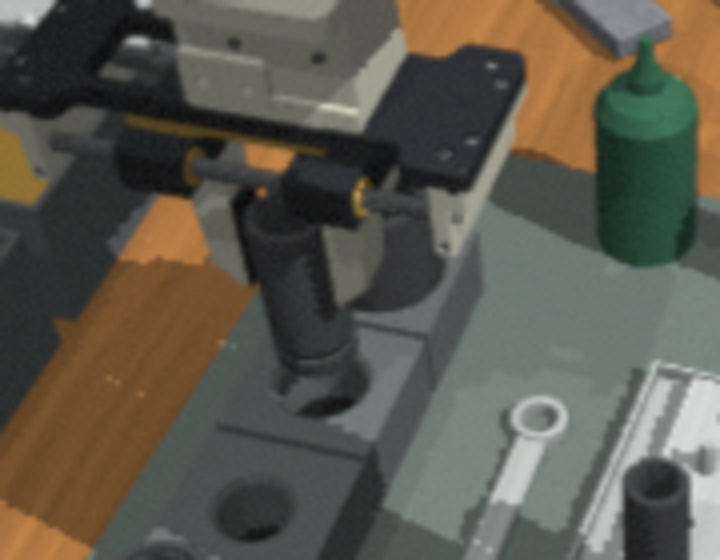

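Request:
step_arm --moves '[-0.15,0.1,0.2,-0.05,0,0,1,0,0,0.3,0,0,0,1,0,0,0.2,0,0,0,1,0,0,0,0,0,0,1]'

```text
time: 22.6
tool_pos: [653.4, -42.8, 108.6]
tcp_rot: [3.139, -0.003, 1.573]
contact_force: [-0.7, -0.6, -3.7]
grip_width: 35.2
```

Request:
step_arm --moves '[-0.05,0,0.25,0,0,0,1,0,0,0.25,0,0,0,1,0,0,0.2,0,0,0,1,0,0,0.1,0,0,0,1]'

```text
time: 22.93
tool_pos: [653.9, -44.1, 91.8]
tcp_rot: [3.138, -0.003, 1.573]
contact_force: [0.0, 0.8, -3.5]
grip_width: 35.2
```

Request:
step_arm --moves '[0,0,0.25,0,0,0,1,0,0,0.25,0,0,0,1,0,0,0.25,0,0,0,1,0,0,0.2,0,0,0,1]'

```text
time: 23.27
tool_pos: [654.2, -44.1, 71.1]
tcp_rot: [3.137, -0.003, 1.572]
contact_force: [0.4, 0.4, -3.9]
grip_width: 35.4
```

Request:
step_arm --moves '[0,0,0.15,0,0,0,1,0,0,0.1,0,0,0,1,0,0,0.05,0,0,0,1]'

```text
time: 23.52
tool_pos: [653.8, -44.0, 65.1]
tcp_rot: [3.139, -0.003, 1.573]
contact_force: [-5.5, 0.7, 10.6]
grip_width: 35.4
```

Request:
step_arm --moves '[0,0,0,0,0,0,-1,0,0,0,0,0,0,-1,0,0,0,0,0,0,-1,0,0,0,0,0,0,-1,0,0,0,0,0,0,-1,0,0,0,0,0,0,-1,0,0,0,0,0,0,-1]'

```text
time: 24.1
tool_pos: [656.4, -44.4, 68.5]
tcp_rot: [3.131, -0.002, 1.573]
contact_force: [1.0, 0.0, -0.9]
grip_width: 77.1
```

Request:
step_arm --moves '[0,-0.1,-0.5,0.1,0,0,-1,0,0,-0.9,0,0,0,-1,0,0,-0.9,0,0,0,-1,0,0,-0.9,0,0,0,-1,0,0,-0.9,0,0,0,-1,0,0,-0.7,0,0,0,-1]'

```text
time: 24.6
tool_pos: [651.4, -44.2, 162.8]
tcp_rot: [-3.135, -0.004, 1.573]
contact_force: [0.2, -0.4, 0.6]
grip_width: 91.8
```

```bash
python3 -c "
from h import *
go(484.3,7,145)"|head -3
```

```text
t 24.6 [651.4 -44.2 162.8] [-179.6    -0.21   90.1 ] [ 0.2 -0.4  0.6] 91.8
0 [0.26, -0.83, 0.1] [-0.01, -0.01, 0.0]
1 [0.26, -0.83, 0.1] [-0.01, -0.01, 0.0]
```

Request:
step_arm --moves '[0.2,-0.5,0,0,0,0,-1,0.3,-0.9,0,0.05,0,0,-1,0.3,-0.9,0,0.05,0,0,-1,0.3,-0.9,0,0,0,0,-1,0.3,-0.9,0,0.05,0,0,-1,0.3,-0.9,0.1,0.05,0,0,-1,0.25,-0.9,0.1,0,0,0,-1,0.25,-0.9,0.1,0,0,0,-1]'

```text
time: 25.27
tool_pos: [515.0, -0.5, 162.5]
tcp_rot: [-3.134, -0.001, 1.571]
contact_force: [0.5, 0.2, 0.2]
grip_width: 92.0
```

Request:
step_arm --moves '[0.2,-0.7,0.1,0.05,0,0,-1,0,-0.3,0.2,0,0,0,-1,0,0,0,0,0,0,-1,0,0,0,0,0,0,-1]'

```text
time: 25.6
tool_pos: [490.4, 5.1, 157.1]
tcp_rot: [-3.129, -0.001, 1.572]
contact_force: [-0.1, 0.2, 0.3]
grip_width: 91.6
```

```bash
python3 -c "
from h import *
go(484.3,7,125)
for n in('top','side'): 
  im=capture(n); cv2.imwrite(f'pics/{n}7.png',im[:,:,::-1])
cv2.imwrite('pics/s7c.png',cv2.resize(im[90:290,130:340,::-1],None,fx=3,fy=3,interpolation=cv2.INTER_CUBIC))
"
```

```text
t 25.6 [490.4   5.1 157.1] [-1.7925e+02 -8.0000e-02  9.0070e+01] [-0.1  0.2  0.3] 91.6
0 [0.05, -0.14, 0.8] [-0.09, -0.01, 0.01]
1 [0.05, -0.15, 0.8] [-0.09, -0.01, 0.01]
```

View pics/s7c.png

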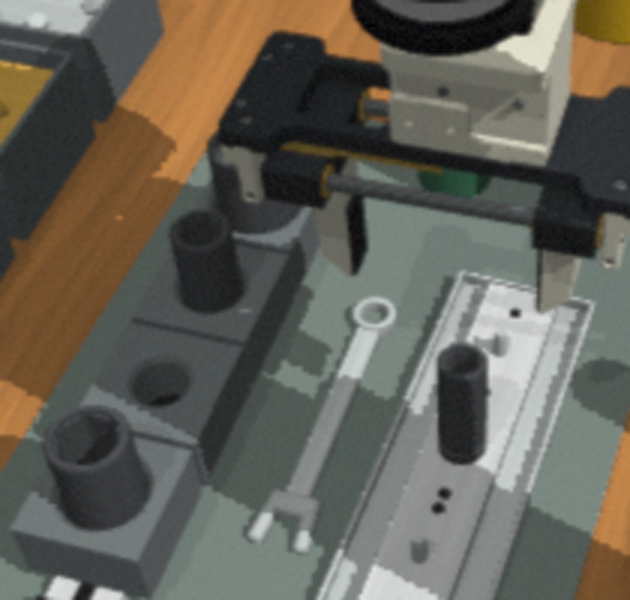

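Three are seated; the thin socket stands on its stud.

Request:
step_arm --moves '[0.1,-0.2,0.4,-0.15,0,0,-1,0,-0.05,0.7,0,0,0,-1,0,0,0.7,0,0,0,-1,0,0,0.3,0,0,0,-1,0,0,0,0,0,0,-1]'

```text
time: 26.12
tool_pos: [490.4, 5.9, 115.1]
tcp_rot: [3.137, -0.0, 1.571]
contact_force: [-0.4, -0.7, -0.5]
grip_width: 91.8
```

Request:
step_arm --moves '[0.05,-0.3,0.7,0.05,0,0,-1,0,0,0.8,0,0,0,-1,0,0,0.7,0,0,0,-1,0,0,0.5,0,0,0,-1,0,0,0.1,0,0,0,-1,0,0,0,0,0,0,-1]'

```text
time: 26.62
tool_pos: [489.7, 5.8, 60.1]
tcp_rot: [3.134, 0.0, 1.57]
contact_force: [-0.2, 0.2, 0.9]
grip_width: 91.8
```

Request:
step_arm --moves '[0.05,-0.3,0.1,0.1,0,0,-1,0,0,0,0,0,0,-1,0,0,0,0,0,0,-1]'

```text
time: 26.87
tool_pos: [484.8, 6.6, 59.7]
tcp_rot: [3.139, 0.001, 1.57]
contact_force: [0.2, 0.5, 1.4]
grip_width: 91.9
```

Request:
step_arm --moves '[0,0,0,0,0,0,1,0,0,0,0,0,0,1,0,0,0,0,0,0,1,0,0,0,0,0,0,1,0,0,0,0,0,0,1,0,0,0,0,0,0,1,0,0,0,0,0,0,1,0,0,0,0,0,0,1]'

```text
time: 27.53
tool_pos: [486.0, 6.5, 61.7]
tcp_rot: [3.135, 0.001, 1.57]
contact_force: [0.4, -0.1, 0.0]
grip_width: 43.3
```

Request:
step_arm --moves '[0,0,0,0,0,0,1,0,0,0,0,0,0,1,0,0,0,0,0,0,1,0,0,0,0,0,0,1,0,0,0,0,0,0,1]'

```text
time: 27.95
tool_pos: [485.8, 6.5, 61.6]
tcp_rot: [3.136, 0.001, 1.57]
contact_force: [0.1, -0.6, 0.4]
grip_width: 27.7
```

Request:
step_arm --moves '[0,0,-0.3,0,0,0,1,0,0,-0.5,0,0,0,1,0,0,-0.6,0,0,0,1,0,0,-0.9,0,0,0,1,0,0,-0.9,0,0,0,1,0,0,-0.9,0,0,0,1,0,0,-0.8,0,0,0,1]'

```text
time: 28.53
tool_pos: [481.0, 7.3, 160.1]
tcp_rot: [-3.134, -0.001, 1.57]
contact_force: [-0.3, 0.8, -2.4]
grip_width: 27.6
```

```bash
python3 -c "
from h import *
go(653,32,165)"|head -3
```

```text
t 28.5333 [481.    7.3 160.1] [-1.7955e+02 -4.0000e-02  8.9950e+01] [-0.3  0.8 -2.4] 27.6
0 [0.12, 0.86, -0.03] [-0.01, -0.0, -0.0]
1 [0.12, 0.86, -0.03] [-0.01, -0.0, -0.0]
```

Request:
step_arm --moves '[0.1,0.5,-0.1,-0.05,0,0,1,0.15,0.9,-0.1,-0.05,0,0,1,0.15,0.9,0,0,0,0,1,0.15,0.9,0,0,0,0,1,0.15,0.9,0,0,0,0,1,0.15,0.9,0,0,0,0,1,0.1,0.9,0,0,0,0,1,0.1,0.9,0,0,0,0,1]'

```text
time: 29.2
tool_pos: [618.9, 29.2, 171.0]
tcp_rot: [3.14, -0.0, 1.569]
contact_force: [1.2, -0.2, -2.4]
grip_width: 27.8
```

Request:
step_arm --moves '[0.1,0.8,0,0,0,0,1,0,0.4,0,0,0,0,1,0,0,0,0,0,0,1,0,0,0,0,0,0,1]'

```text
time: 29.53
tool_pos: [645.4, 31.9, 169.4]
tcp_rot: [-3.14, -0.001, 1.57]
contact_force: [-0.0, 0.3, -1.7]
grip_width: 27.5
```

```bash
python3 -c "
from h import *
go(653,32,125)"|head -3
```

```text
t 29.5333 [645.4  31.9 169.4] [-1.7991e+02 -3.0000e-02  8.9960e+01] [-0.   0.3 -1.7] 27.5
0 [0.0, 0.13, 0.74] [-0.01, -0.0, -0.0]
1 [0.0, 0.13, 0.74] [-0.01, -0.0, -0.0]
```

Request:
step_arm --moves '[0,0.35,0.4,0,0,0,1,0,0,0.7,0,0,0,1,0,0,0.7,0,0,0,1,0,0,0.3,0,0,0,1,0,0,0,0,0,0,1]'

```text
time: 29.95
tool_pos: [650.9, 31.7, 125.1]
tcp_rot: [-3.138, -0.001, 1.57]
contact_force: [-0.3, -0.7, -1.5]
grip_width: 27.4
```

```bash
python3 -c "
from h import *
go(653,32,110)
n='side'; im=capture(n)
cv2.imwrite('pics/s8c.png',cv2.resize(im[110:270,100:280,::-1],None,fx=3.7,fy=3.7,interpolation=cv2.INTER_CUBIC))
"
```

```text
t 29.95 [650.9  31.7 125.1] [-1.7982e+02 -3.0000e-02  8.9940e+01] [-0.3 -0.7 -1.5] 27.4
0 [0.01, 0.11, 0.75] [-0.05, -0.01, -0.02]
```

View pics/s8c.png

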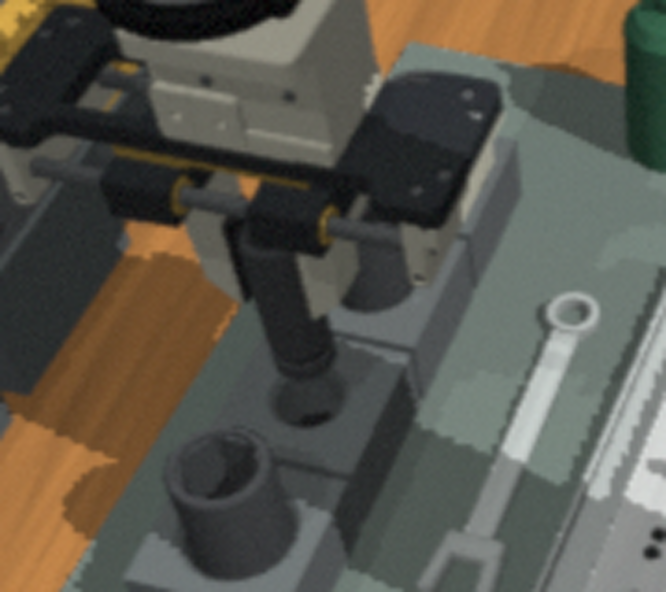

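Request:
step_arm --moves '[0,0.1,0.3,-0.05,0,0,1,0,0,0.3,0,0,0,1,0,0,0.2,0,0,0,1,0,0,0,0,0,0,1]'

```text
time: 30.33
tool_pos: [654.1, 31.6, 110.2]
tcp_rot: [3.137, -0.0, 1.57]
contact_force: [-0.9, 0.6, -2.4]
grip_width: 27.5
```

Request:
step_arm --moves '[0.05,-0.05,0.25,0,0,0,1,0,0,0.25,0,0,0,1,0,0,0.2,0,0,0,1,0,0,0.1,0,0,0,1]'

```text
time: 30.67
tool_pos: [653.6, 32.7, 93.8]
tcp_rot: [3.135, -0.0, 1.57]
contact_force: [-0.0, -0.9, -3.0]
grip_width: 27.4
```

Request:
step_arm --moves '[0,0,0.25,0.05,0,0,1,0,0,0.25,0,0,0,1,0,0,0.25,0,0,0,1,0,0,0.2,0,0,0,1]'

```text
time: 31.0
tool_pos: [653.9, 32.7, 73.2]
tcp_rot: [3.138, -0.0, 1.57]
contact_force: [0.5, -0.0, -2.0]
grip_width: 27.8
```

Request:
step_arm --moves '[0,0,0.15,0,0,0,1,0,0,0.1,0,0,0,1,0,0,0.05,0,0,0,1]'

```text
time: 31.25
tool_pos: [653.7, 32.7, 66.5]
tcp_rot: [3.14, -0.0, 1.57]
contact_force: [-5.1, -0.1, 12.9]
grip_width: 27.7
```

Seated at the predicted height. Release, rise, back away to look.

Request:
step_arm --moves '[0,0,0,0,0,0,-1,0,0,0,0,0,0,-1,0,0,0,0,0,0,-1,0,0,0,0,0,0,-1,0,0,0,0,0,0,-1,0,0,0,0,0,0,-1,0,0,0,0,0,0,-1]'

```text
time: 31.83
tool_pos: [655.3, 32.6, 68.7]
tcp_rot: [3.135, 0.0, 1.57]
contact_force: [0.5, 0.1, -0.9]
grip_width: 69.9
```

Request:
step_arm --moves '[0,-0.1,-0.5,0.05,0,0,-1,0,0,-0.9,0,0,0,-1,0,0,-0.9,0,0,0,-1,0,0,-0.9,0,0,0,-1,0,0,-0.9,0,0,0,-1,0,0,-0.8,0,0,0,-1]'

```text
time: 32.33
tool_pos: [649.8, 32.7, 168.7]
tcp_rot: [-3.135, -0.0, 1.57]
contact_force: [0.3, 0.1, 0.3]
grip_width: 92.0
```

Request:
step_arm --moves '[0,-0.5,0,0,0,0,-1,0,-0.9,0,0,0,0,-1,0,-0.9,0,0,0,0,-1,0,-0.9,0,0,0,0,-1,0,-0.9,0,0,0,0,-1,0,-0.9,0,0,0,0,-1,0,-0.9,0,0,0,0,-1,0,-0.9,0,0,0,0,-1]'

```text
time: 33.0
tool_pos: [513.2, 32.5, 180.2]
tcp_rot: [3.131, 0.001, 1.569]
contact_force: [-0.1, -0.4, -0.6]
grip_width: 92.0
```

Request:
step_arm --moves '[0,-0.9,0,0,0,0,-1,0,-0.5,0,0,0,0,-1,0,0,0,0,0,0,-1,0,0,0,0,0,0,-1]'

```text
time: 33.33
tool_pos: [480.7, 32.8, 183.4]
tcp_rot: [3.129, 0.001, 1.57]
contact_force: [1.3, -0.6, 0.7]
grip_width: 91.8
```

```bash
python3 -c "
from h import *
print(get_obs()['dq'])
im=capture('side'); cv2.imwrite('pics/s9.png',cv2.resize(im[80:380,80:400,::-1],None,fx=2,fy=2,interpolation=cv2.INTER_CUBIC))
im=capture('top'); cv2.imwrite('pics/t9.png',cv2.resize(im[80:260,100:420,::-1],None,fx=2.4,fy=2.4,interpolation=cv2.INTER_CUBIC))
"
```

```text
[-1.38984300e-03 -2.60877065e-02  1.09090646e-02  6.16430290e-05
  1.00737994e-02 -1.94704484e-04]
```

View pics/s9.png

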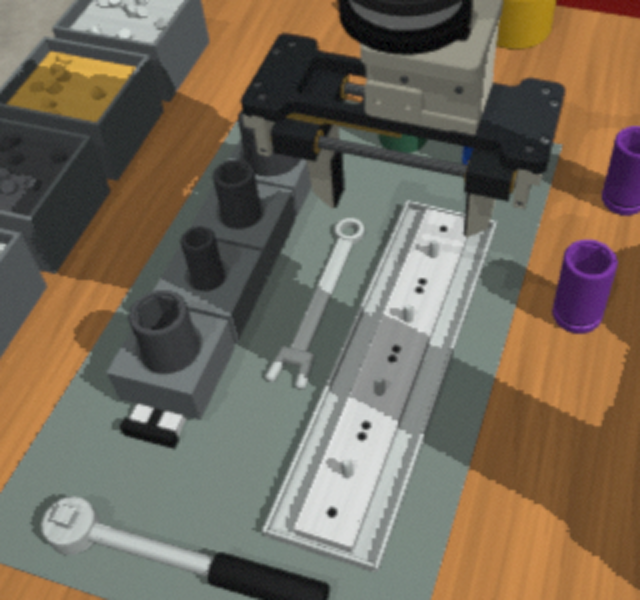

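View pics/t9.png

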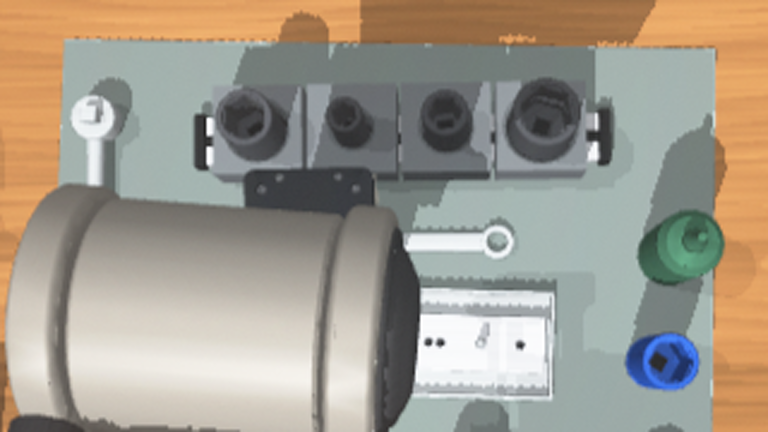

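All four sockets stand upright in their matching pockets, and the spanner and oil can haven't moved. I'm handing the job in.

```bash
python3 -c "
from plant import *
print(close_job())"
```

```text
the job is handed in; nothing more can be done
None
```

All four sockets are in their matching cups, upright with the hexagon mouth up. I put them in the order 52, 44, 36, 28 and handed the job in at about 33 s of the 93 s allowed.

- **Seating:** each socket was lowered until the wrist force changed from carrying its weight to a floor contact of about 5–13 N. Each stopped within about 0.3 mm of the height worked out for the pocket floor.
- **Last pictures:** both views show the four sockets standing in the right pockets. The spanner and oil can look where they were, and the robot is clear of everything. I judged this by eye and did not measure it.
- **Disagreements:** the top and side cameras differed by 3–6 mm in y, so I used the mean, which fitted. The finger opening read up to about 0.9 mm under the socket diameter on the three thinner ones, which I took as sensor offset.

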